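Flip a textile printing block over against the print board

ROBOT

A 6-joint arm with a two-finger parallel gripper is mounted at the origin on the work surface. World frame = base frame: x ahead of the robot, y to its left, z up, the work surface at z = 0. Lengths are in mm, angles in rad, forces in N, time in s.
With the tool pointing down it reaches from about 350 to 875 mm from the base axis. Payload 4.2 kg.
Tool frame: the origin (TCP) lies on the mounting face of the last link; the fingertips stand 173 mm ahead of it and the grasp point (between the pads) lies 155 mm ahead of it; z points along the fingers, y is the line along which they close (so a half turn about z gives the same grasp; the last joint's range is limited). The gripper opens to 85 mm and grips with 20 to 120 N. Pads are 22 mm wide; open, the fingers measure 114 mm over their backs; the gripper's body (76 mm by 85 mm) begins 54 mm behind the grasp point. The pads swing forward as they close: fully open they stand 13 mm farther back than shut.
Start: joints at [-0.865, 0.385, 0.008, 0, -1.194, -0.259], TCP at [270.063, -563.618, 404.712] pointing down, gripper open.
Joint ranges: [-3.14, 3.14], [-1.21, 2.06], [-1.07, 1.41], [-3.16, 2.05], [-2.99, -0.16], [-3.1, 3.1]. Speed limits (rad/s): [2.79, 2.79, 3.14, 3.14, 3.14, 3.14].

INTERFACE

Orientations are given as a unit quaternion [x, y, z, w].
In Python, from bench import arm gives the robot as it stands.
- The arm moves only by the tool carry_out, never from a script. Its argument "rows" is a list of rows, each a list of 7 numbers: the shift along the tool's x, y, z as a fraction of full scale, then the turn, a rotation vector about the tool's x, y, z as a fraction of full scale, then the opening, from -1 (shut) to 1 (fully open). A call has 1 to 12 rows; each row is the pose to reach, as a shift and turn from the pose commanded when the call began, along the tool's axes at that moment, turning the shorter way round; what a row does not reach only later rows make up. Full scale, the value 1, is 20 cm for a shift and pi rad for a turn. A row lasts 1/8 s, in which the tool goes at most 62.5 mm and 10.7 degrees, less where a joint would pass 70% of its speed; a pose out of reach is approached as far as the arm can. A call with a number of a shift or a turn outside -1 to 1 is refused whole. A call with a gripper value outside its range is refused whole. The fingers move at their own pace and stop on an object; the grip force is fixed at half the most. Time passes only in rows, so rows that repeat a pose let the fingers close. It gives the time, the measured TCP pose, the force, the opening and the grip force at its end, in the units of the state.
- arm.read_state(): the state, without advancing time (a new reading comes with each control period).
- arm.get_image(name): name is "scene" or "top"; returns (picture, depth): 400x640x3 uint8, red, green, blue; 400x640 float32, mm along the optical axis (not along the pixel's ray), 0 where there is no reading.
- arm.calibration(name): a dict with "mtx" (3x3 intrinsics, pixels), "k1" (the pictures are not rectified: a ray, as slopes to the right and down, at radius r is drawn at 1 + k1 r^2 times it, then the intrinsics apply), "cam_to_world" (4x4, takes a point from camera to world coordinates). Camera axes: x right, y up, looking along -z (the intrinsics and any distortion apply to the point x, -y, -z); pixel columns grow to the right and rows downward; lengths in mm; the calibration is good to about 2 mm. A picture is of the moment at which its call begins. calibration takes no time and is no camera call.
- arm.job_done(): hands the job in; it is judged then, once.
The state is a dict: "clock": time; "joints": joint angles; "joint_vel": joint speeds; "joint_efforts": joint torques, N m; "position": TCP position; "ee_rot": TCP orientation; "contact_force": force on the tool from outside, world axes, zero at the start; "wrist_torque": the same for the moment, N m; "gripper_width": finger opening in mm; "grasp_force": force on a finger pad.
Only numpy, scipy, OpenCV 4.12 (cv2) and the standard library are available. Lean on these libraries where they do the work, as an engineer would, in place of code of your own. Each camera call takes 0.05 s, during which the arm holds its last target. There are 200 camera calls.

TASK

The pink printing block lies face down on the table in front of the green-topped print board. Push it over the table until its long edge butts flat against the board's front edge, then push it on against that edge so that its near side tips up and it flips over on to the board, and leave it lying there flat and square to the board with its striped black printing face up. The relief is freshly glued: only push with the fingers, never pick the block up or carry it, and leave all the other things where they are.

Things in the scene. Friction and masses are not known exactly. Their poses are not given: they have to be found in the camera images.
- block: Flat pink printing block, 90 (x) x 110 (y) x 18 (z) mm, about 120 g, loose, face down on the table. On top a rigid pink backing plate 8 mm thick; under it a black rubber relief 62 x 90 mm, 10 mm deep (five stripes along x). Origin: centre of the printing face, on the table; z points to the plain back: up at the start, down when flipped. x points at the board to within 20 degrees at the start
- far_edge (a point): Middle of the block's long edge towards the board (block x = +45 mm), at mid thickness of the backing, 14 mm above the table while the block lies face down. The 14 mm high board meets this edge at mid thickness, so the block turns on the board's upper front edge when its near edge is raised; held with about 5 N against the board, the near edge sticks to a fingertip that moves up its arc. When the block lies flipped on the board, its origin is 32 mm above the table
- near_edge (a point): Middle of the block's long edge towards the robot (block x = -45 mm), at mid thickness of the backing, 14 mm above the table at the start. The backing overhangs the relief by 14 mm here (also at the far edge; 10 mm at the ends); the overhang's underside is 10 mm above the table, so a fingertip can push on the 8 mm thick edge or catch under it
- board: Print board fixed to the table: plywood slab with a green gridded cutting mat on top, 260 (x) x 320 (y) x 14 (z) mm in all. Origin: centre of its underside, on the table. Its front edge, the upright wall to push against, is the plane x = -130 mm of this frame, 14 mm high, facing the robot; x points away from the robot, y along the wall.
- navy_block: Bystander: similar block with a navy back lying face up on the table, 90 x 110 x 18 mm
- ruler: Bystander: steel ruler 30 x 260 x 4 mm lying across the middle of the print board, along it; origin under its centre
- ink_jar: Bystander: navy ink jar with black cap, 60 mm across, 70 mm high
- mug: Bystander: white mug 80 mm across, 90 mm high
- tape: Bystander: roll of masking tape lying flat, 100 mm across, 25 mm high
- brayer: Bystander: ink roller with red handle, 185 x 110 x 36 mm, lying on the table; origin under its handle
- palette_knife: Bystander: palette knife lying on the table on the left
Things that resemble listed ones, but are neither listed nor needed, are in the scene too. There is more than one size of the block; the job needs the smallest.

How it is judged (in metres and radians):
On the way, in this order (a step that is already met when the one before it is completed fails the run):
1. the block, still lying face down, is pushed up to the board: its far long edge is along the board's front edge (middle within 6 mm, parallel within 0.1 rad) (x of far_edge in the frame of board between -0.136 and -0.12 m and angle between the x axis of block and the x axis of board, either way round below 0.1 rad and angle between block's own z axis and vertical below 0.25 rad), for 0.05 s.
2. the block is tipped up on its far edge against the board: tilted 50 to 120 degrees, that edge still low (below 40 mm) and within 50 mm of the board's front edge (angle between block's own z axis and vertical between 0.87 and 2.1 rad and height (world z) of far_edge below 0.04 m and x of far_edge in the frame of board between -0.18 and -0.08 m), for 0.05 s.
At the end, for the whole second after the job is handed in: The pink block lies at rest on the print board, flipped (printing face up, flat within 8 degrees), its centre over the board, square to the board within 0.1 rad (angle between block's own z axis and vertical above 3 rad and height (world z) of block between 0.027 and 0.037 m and x of block in the frame of board between -0.13 and 0.1 m and y of block in the frame of board between -0.16 and 0.16 m and angle between the x axis of block and the x axis of board, either way round below 0.1 rad and contact force between block and board above 0.2 N and linear speed of block below 0.02 m/s and angular speed of block below 0.2 rad/s); the robot touches nothing.
It fails at once if the block is lifted or carried: both long edges more than 60 mm above the table at once, or both more than 35 mm while it is still less than 35 degrees from lying face down (height (world z) of each of far_edge, near_edge above 0.06 m or (height (world z) of each of far_edge, near_edge above 0.035 m and angle between block's own z axis and vertical below 0.6 rad)).
It fails at once if another thing is moved by more than 20 mm (distance of any of navy_block, ruler, ink_jar, mug, tape, brayer, palette_knife from where it was at the start of the episode above 0.02 m).
It also fails if it takes over 58 s, if anything falls off the work surface, if the arm or the gripper's body presses on something with over 40 N, if the wrist force passes 120 N, or if a joint passes its speed limit or range.

## Working session

There is one attempt and no reset: what is moved stays moved. The work goes in short steps, Python scripts to look and compute and a tool call to move; the robot and the scene stay as the last step left them, time stands still between calls to the robot, and variables do not carry over. Pictures are saved under pics/ and viewed, at most 13 in all, crops included, and the job is handed in when it is done.

Besides the shell and the picture viewer there is one more tool, called as name(argument=value, ...) on one line, values as JSON. carry_out: Moves the arm, as the interface text tells. Its arguments: {"type":"object","properties":{"rows":{"type":"array"}},"required":["rows"]}

```bash
mkdir -p pics; ls; cat > h.py <<'E'
import numpy as np, cv2
from bench import arm
from scipy.spatial.transform import Rotation as R
def snap(n,f):
    im,d=arm.get_image(n); cv2.imwrite('pics/'+f+'.png',im[:,:,::-1]); np.savez('pics/'+f+'.npz',im=im,d=d); return im,d
def ray(n,uv,z):
    c=arm.calibration(n); K=c['mtx'];k=c['k1'];T=np.array(c['cam_to_world'])
    uv=np.atleast_2d(np.array(uv,float)); p=(uv-[K[0][2],K[1][2]])/[K[0][0],K[1][1]]
    q=p.copy()
    for _ in range(20): q=p/(1+k*(q**2).sum(1,keepdims=True))
    d=np.c_[q[:,0],-q[:,1],-np.ones(len(q))]@T[:3,:3].T; o=T[:3,3]
    return o+d*((z-o[2])/d[:,2])[:,None]
E
python3 - <<'E'
from h import *
snap('scene','s0'); snap('top','t0')
for n in('scene','top'):
    c=arm.calibration(n);print(c)
print(arm.read_state())
E
```

```text
pics
{'mtx': array([[405.48277324,   0.        , 309.20325997],
       [  0.        , 405.48277324, 195.45374802],
       [  0.        ,   0.        ,   1.        ]]), 'k1': -0.07142358170394233, 'cam_to_world': array([[ 6.77595018e-01, -5.48315940e-01,  4.90116946e-01,
         1.22846445e+03],
       [ 7.35298898e-01,  5.17930477e-01, -4.37131047e-01,
        -5.88799993e+02],
       [-1.41605824e-02,  6.56580270e-01,  7.54123217e-01,
         1.05864515e+03],
       [ 0.00000000e+00,  0.00000000e+00,  0.00000000e+00,
         1.00000000e+00]])}
{'mtx': array([[375.39661203,   0.        , 325.24519389],
       [  0.        , 375.39661203, 198.8241043 ],
       [  0.        ,   0.        ,   1.        ]]), 'k1': -0.013886246152837576, 'cam_to_world': array([[-2.44040259e-02,  9.96946776e-01, -7.41725627e-02,
         5.00518929e+02],
       [-9.99701347e-01, -2.44323482e-02,  5.25622510e-04,
         4.38868179e-01],
       [-1.28819221e-03,  7.41632382e-02,  9.97245283e-01,
         1.25927365e+03],
       [ 0.00000000e+00,  0.00000000e+00,  0.00000000e+00,
         1.00000000e+00]])}
{'clock': 0.1, 'joints': array([-8.65389861e-01,  3.85505176e-01,  6.74073188e-03, -4.44288039e-04,
       -1.19398712e+00, -2.58628074e-01]), 'joint_vel': array([ 0.00191213, -0.00131275,  0.00311961,  0.00270599,  0.00123378,
        0.00051553]), 'joint_efforts': array([ 2.26447592e-04, -3.93319917e+01,  1.88929152e+01,  4.19787839e+00,
       -2.58066946e-03,  2.38642897e-06]), 'position': array([ 270.00896068, -563.46601126,  403.70532211]), 'ee_rot': array([-2.21455855e-01,  9.75169886e-01,  9.61945598e-04, -2.70238111e-04]), 'contact_force': array([-0.02489912, -0.8514336 ,  0.64609917]), 'wrist_torque': array([ 0.03713234,  0.0195924 , -0.03368829]), 'grasp_force': 0.0, 'gripper_width': 85.56018220757645}
```

View pics/t0.png

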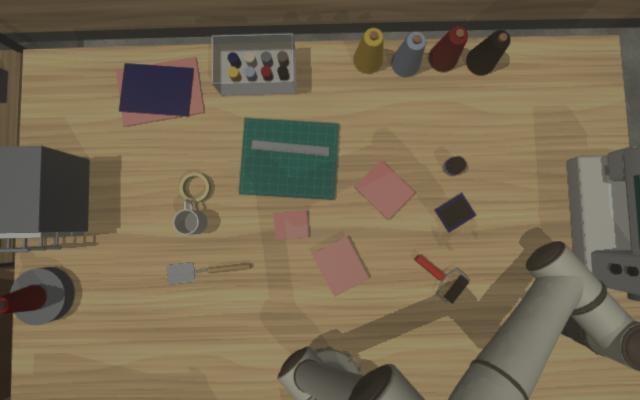

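View pics/s0.png

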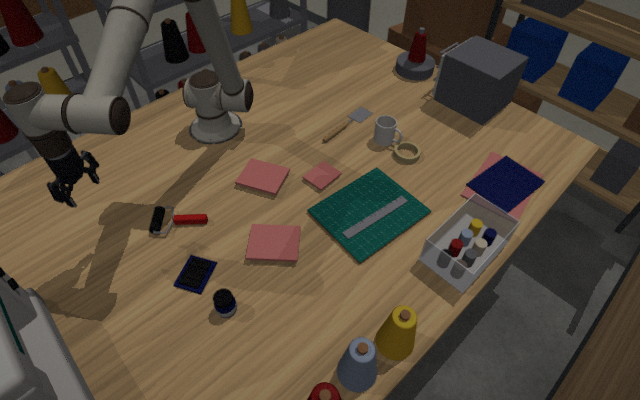

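Pink candidates in the top view are (291,225), smallest; (340,265), larger; (385,190), larger; and the sheet at (160,92). I choose (291,225), which lies in front of the board at (290,158). I'll check it in a crop and measure it.

```bash
cat > m.py <<'E'
from h import *
def rects(im,n,zp,zb,roi=None):
    hsv=cv2.cvtColor(im,cv2.COLOR_RGB2HSV)
    H,S,V=[hsv[:,:,i].astype(int) for i in range(3)]
    out={}
    for nm,m,z in(('pink',((H<8)|(H>170))&(S>70)&(V>110),zp),('green',(H>70)&(H<95)&(S>90),zb)):
        cs,_=cv2.findContours(cv2.morphologyEx(m.astype(np.uint8)*255,cv2.MORPH_CLOSE,np.ones((5,5))),cv2.RETR_EXTERNAL,cv2.CHAIN_APPROX_NONE)
        for c in cs:
            if cv2.contourArea(c)<350: continue
            w=ray(n,c[:,0,:],z)[:,:2]
            r=cv2.minAreaRect(w.astype(np.float32))
            print(n,nm,c[:,0].mean(0).round(),np.round(r[0],1),np.round(r[1],1),round(r[2],2))
            if nm=='green' or max(r[1])<130: print(np.round(cv2.boxPoints(r)).tolist())
E
python3 - <<'E'
from m import *
for n,f in(('top','t0'),('scene','s0')):
    rects(np.load(f'pics/{f}.npz')['im'],n,18,14)
im=cv2.imread('pics/t0.png')[100:290,220:420]
im2=cv2.imread('pics/s0.png')[130:270,220:440]
a=cv2.resize(im,None,fx=2.5,fy=2.5,interpolation=3);b=cv2.resize(im2,(300,190*300//200))
cv2.imwrite('pics/c0.png',np.hstack([a,cv2.copyMakeBorder(b,0,a.shape[0]-b.shape[0],0,0,0)]))
E
```

```text
top pink [340. 266.] [372.2 -43.1] [151.6 124.8] 26.52
top pink [290. 224.] [510.9 116.5] [ 86.3 106.8] 2.75
[[465.0, 168.0], [470.0, 61.0], [557.0, 65.0], [552.0, 172.0]]
top pink [385. 190.] [ 619.6 -196.1] [152.6 125.8] 43.29
top pink [187.  79.] [984.5 489.6] [195.5 143.5] 8.45
top green [289. 158.] [733.1 118.9] [312.9 252.6] 85.12
[[594.0, -26.0], [846.0, -48.0], [872.0, 264.0], [621.0, 286.0]]
scene pink [273. 242.] [ 613.5 -193.9] [157.3 128.2] 44.05
scene pink [322. 174.] [508.1 115.6] [ 88.8 109.5] 3.56
[[460.0, 167.0], [467.0, 58.0], [556.0, 64.0], [549.0, 173.0]]
scene pink [262. 175.] [364.4 -39.8] [157.  128.7] 26.44
scene green [367. 213.] [732.4 116.4] [320.1 259.3] 85.18
[[590.0, -32.0], [848.0, -54.0], [875.0, 265.0], [617.0, 287.0]]
```

View pics/c0.png

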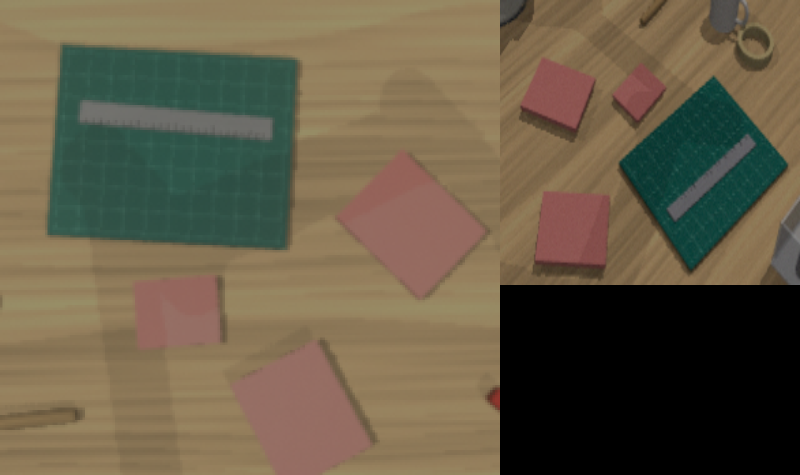

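The crop confirms it: the block is the small pink one at (175,310) in the left pane (90x110 measured), just in front of the board. The board yaw is about -4.9° and the block yaw about +3.2°, with a gap of about 45 mm. Next I move over, keeping high.

carry_out(rows=[[-0.35, 0.45, 0, 0, 0, 0, 0], [-0.73, 0.91, 0, 0, 0, 0, 0], [-0.73, 0.91, 0, 0, 0, 0, 0], [-0.73, 0.91, 0, 0, 0, 0, 0], [-0.73, 0.91, 0, 0, 0, 0, 0]])

```text
clock: 0.72
position: [323.2, -334.0, 404.9]
ee_rot: [-0.224, 0.975, 0.0, 0.0]
contact_force: [0.9, -0.5, 0.5]
gripper_width: 42.6
grasp_force: 0.0
```

carry_out(rows=[[-0.35, 0.45, 0, 0, 0, 0, 0], [-0.73, 0.91, 0, 0, 0, 0, 0], [-0.73, 0.91, 0, 0, 0, 0, 0], [-0.73, 0.91, 0, 0, 0, 0, 0], [-0.73, 0.91, 0, 0, 0, 0, 0]])

```text
clock: 1.35
position: [376.9, -107.4, 404.8]
ee_rot: [-0.224, 0.975, 0.0, 0.0]
contact_force: [0.8, -0.2, -0.0]
gripper_width: 42.6
grasp_force: 0.0
```

```bash
cat > p.py <<'E'
from h import *
B=np.array([732.8,117.6,0.]); yb=np.radians(-4.9)
u=np.array([np.cos(yb),np.sin(yb),0]); v=np.array([-u[1],u[0],0]); k=np.array([0,0,1.])
def Rt(al):  # fingers tilted forward by al; tool x towards the robot
    z=np.sin(al)*u-np.cos(al)*k; f=np.cos(al)*u+np.sin(al)*k
    x=-f; return np.c_[x,np.cross(z,x),z]
def tip(bx,by,z,al,L=173,h=11): # TCP for tip's front corner at board-frame (bx,by), height z
    Rm=Rt(al); return B+bx*u+by*v+z*k-L*Rm[:,2]+h*Rm[:,0]
def show():
    s=arm.read_state(); Rm=R.from_quat(s['ee_rot']).as_matrix()
    c=s['position']+173*Rm[:,2]-11*Rm[:,0]-B
    print('t',s['clock'],'tcp',s['position'].round(1),'F',s['contact_force'].round(1),'w',round(s['gripper_width'],1),
     'tipfront board',[round(float(c@a),1) for a in(u,v,k)],'j',s['joints'].round(2))
    return s,Rm
def plan(*targets):
    s,Rm=show()
    for (bx,by,z,al) in targets:
        d=Rm.T@(tip(bx,by,z,al)-s['position']); r=R.from_matrix(Rm.T@Rt(al)).as_rotvec()
        print((bx,by,z,al),(d/200).round(4),(r/np.pi).round(4))
E
python3 - <<'E'
from p import *
plan((-300,-20,120,0.26),(-300,-20,60,.26))
E
```

```text
t 1.35 tcp [ 376.9 -107.4  404.8] F [ 0.8 -0.2 -0. ] w 42.6 tipfront board [-325.9, -249.0, 231.8] j [ 0.14 -0.03 -0.51 -0.   -1.09 -1.26]
(-300, -20, 120, 0.26) [-0.5151  1.0584  0.6022] [ 0.0222 -0.0807  0.17  ]
(-300, -20, 60, 0.26) [-0.5151  1.0584  0.9022] [ 0.0222 -0.0807  0.17  ]
```

carry_out(rows=[[-0.25, 0.4, 0.1, 0.01, -0.03, 0.05, 0], [-0.45, 0.8, 0.3, 0.02, -0.06, 0.1, 0], [-0.515, 1, 0.5, 0.022, -0.08, 0.17, 0], [-0.515, 1, 0.6, 0.022, -0.081, 0.17, 0], [-0.515, 1, 0.6, 0.022, -0.081, 0.17, 0], [-0.515, 1, 0.6, 0.022, -0.081, 0.17, 0]])

```text
clock: 2.1
position: [382.7, 116.0, 283.5]
ee_rot: [0.045, 0.991, -0.006, 0.129]
contact_force: [1.6, 0.4, 0.1]
gripper_width: 42.7
grasp_force: 0.0
```

```bash
python3 - <<'E'
from p import *
plan((-300,-20,12,.26))
im,_=snap('scene','s1'); rects=None
im=im[100:300,220:480]; cv2.imwrite('pics/c1.png',cv2.resize(im[:,:,::-1],None,fx=3,fy=3,interpolation=3))
E
```

```text
t 2.1 tcp [382.7 116.  283.5] F [1.6 0.4 0.1] w 42.7 tipfront board [-293.6, -31.8, 119.1] j [ 0.72  0.1  -0.91  0.48 -0.42 -2.8 ]
(-300, -20, 12, 0.26) [0.1691 0.0572 0.5091] [-0.0005 -0.0001 -0.0018]
```

View pics/c1.png

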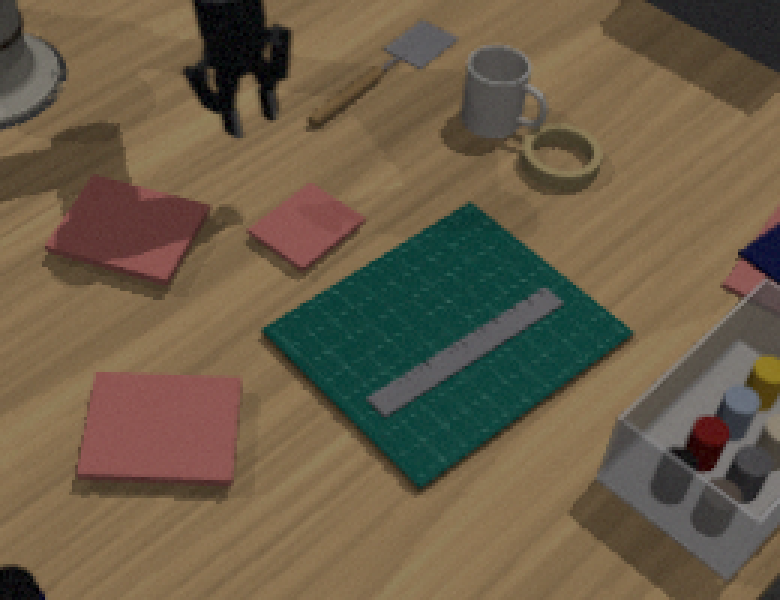

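The scene crop shows the gripper at (235,80), behind the small block at (305,228). Joint 6 is near its limit, so I make the equivalent half turn about the tool axis and use a smaller tilt.

carry_out(rows=[[0.05, 0, 0, 0, 0, -0.06, 0], [0.05, 0, 0, 0, 0, -0.12, 0], [0.05, 0, 0, 0, 0, -0.18, 0], [0.05, 0, 0, 0, 0, -0.24, 0], [0.05, 0, 0, 0, 0, -0.3, 0], [0.05, 0, 0, 0, 0, -0.36, 0], [0.05, 0, 0, 0, 0, -0.42, 0], [0.05, 0, 0, 0, 0, -0.48, 0], [0.05, 0, 0, 0, 0, -0.5, 0], [0.05, 0, 0, 0, 0, -0.5, 0]])

```text
clock: 3.4
position: [373.6, 115.7, 282.0]
ee_rot: [-0.668, 0.733, -0.096, 0.088]
contact_force: [-0.5, 0.3, 0.2]
gripper_width: 42.3
grasp_force: 0.0
```

carry_out(rows=[[0, 0, 0, 0, 0, -0.06, 0], [0, 0, 0, 0, 0, -0.12, 0], [0, 0, 0, 0, 0, -0.18, 0], [0, 0, 0, 0, 0, -0.24, 0], [0, 0, 0, 0, 0, -0.3, 0], [0, 0, 0, 0, 0, -0.36, 0], [0, 0, 0, 0, 0, -0.42, 0], [0, 0, 0, 0, 0, -0.48, 0], [0, 0, 0, 0, 0, -0.5, 0], [0, 0, 0, 0, 0, -0.5, 0]])

```text
clock: 4.65
position: [373.3, 116.1, 282.1]
ee_rot: [0.99, -0.046, 0.13, 0.006]
contact_force: [-0.3, -0.5, -0.4]
gripper_width: 42.5
grasp_force: 0.0
```

```bash
sed -i 's/x=-f; return/x=f; return/; s/+h\*Rm\[:,0\]/-h*Rm[:,0]/; s/-11\*Rm\[:,0\]-B/+11*Rm[:,0]-B/' p.py; python3 - <<'E'
from p import *
plan((-300,-20,40,.15),(-300,-20,12,.15))
E
```

```text
t 4.65 tcp [373.3 116.1 282.1] F [-0.3 -0.5 -0.4] w 42.5 tipfront board [-302.9, -32.4, 117.7] j [ 0.74  0.09 -0.94  0.49 -0.41  0.3 ]
(-300, -20, 40, 0.15) [ 0.0092 -0.0613  0.3785] [ 0.0002 -0.0351 -0.0024]
(-300, -20, 12, 0.15) [-0.0269 -0.0612  0.5137] [ 0.0002 -0.0351 -0.0024]
```

carry_out(rows=[[0, -0.03, 0.15, 0, -0.015, 0, 0], [0, -0.06, 0.3, 0, -0.035, 0, 0], [-0.01, -0.06, 0.45, 0, -0.035, 0, 0], [-0.027, -0.061, 0.514, 0, -0.035, -0.002, 0], [-0.027, -0.061, 0.514, 0, -0.035, -0.002, 0], [-0.027, -0.061, 0.514, 0, -0.035, -0.002, 0]])

```text
clock: 5.4
position: [397.2, 127.3, 184.6]
ee_rot: [0.996, -0.043, 0.074, 0.003]
contact_force: [0.5, -0.1, 0.5]
gripper_width: 42.6
grasp_force: 0.0
```

```bash
python3 - <<'E'
from p import *
plan((-300,-20,7,.15),(-300,-20,3,.15))
im,_=snap('scene','s2')
im=im[120:260,240:420]; cv2.imwrite('pics/c2.png',cv2.resize(im[:,:,::-1],None,fx=4,fy=4,interpolation=3))
E
```

```text
t 5.4 tcp [397.2 127.3 184.6] F [ 0.5 -0.1  0.5] w 42.6 tipfront board [-298.8, -18.8, 15.1] j [ 0.65  0.33 -1.    0.66 -0.16  0.19]
(-300, -20, 7, 0.15) [-0.0135  0.0052  0.0392] [-0.0003  0.0006 -0.0001]
(-300, -20, 3, 0.15) [-0.0164  0.0052  0.0589] [-0.0003  0.0006 -0.0001]
```

View pics/c2.png

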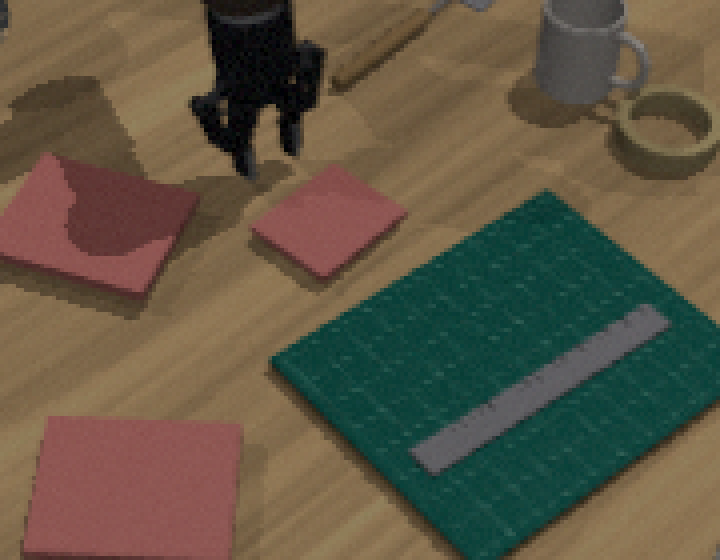

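Fingertips are at (250,178) and (292,155), behind the block's near edge. Joint 5 is at its limit, so I set the tool vertical, then lower it.

```bash
python3 - <<'E'
from p import *
plan((-300,-20,7,0),(-285,-20,7,0.0),(-285,-20,4,0.0))
E
```

```text
t 5.45 tcp [397.2 127.6 184.8] F [-1.  -0.3 -0.1] w 42.7 tipfront board [-298.7, -18.5, 15.3] j [ 0.65  0.33 -1.    0.66 -0.16  0.19]
(-300, -20, 7, 0) [0.1162 0.0065 0.0417] [-0.0004 -0.0473  0.0001]
(-285, -20, 7, 0.0) [0.1904 0.0065 0.0528] [-0.0004 -0.0473  0.0001]
(-285, -20, 4, 0.0) [0.1882 0.0066 0.0676] [-0.0004 -0.0473  0.0001]
```

carry_out(rows=[[0.06, 0, 0, 0, -0.024, 0, 0], [0.116, 0, 0.02, 0, -0.048, 0, 0], [0.14, 0, 0.04, 0, -0.048, 0, 0], [0.14, 0, 0.05, 0, -0.048, 0, 0], [0.14, 0, 0.05, 0, -0.048, 0, 0]])

```text
clock: 6.08
position: [425.2, 124.5, 178.4]
ee_rot: [0.999, -0.042, -0.002, 0.001]
contact_force: [-0.2, -0.3, -0.7]
gripper_width: 42.8
grasp_force: 0.0
```

```bash
python3 - <<'E'
from p import *
plan((-290,-20,4,0),(-290,-20,0,0.0))
E
```

```text
t 6.075 tcp [425.2 124.5 178.4] F [-0.2 -0.3 -0.7] w 42.8 tipfront board [-296.7, -19.6, 5.4] j [ 0.65  0.41 -0.7  -0.   -0.47  0.84]
(-290, -20, 4, 0) [0.0305 0.0032 0.0069] [0.0005 0.0012 0.0004]
(-290, -20, 0, 0.0) [0.0305 0.0032 0.0269] [0.0005 0.0012 0.0004]
```

carry_out(rows=[[0, 0, 0.01, 0, 0, 0, 0], [0, 0, 0.018, 0, 0, 0, 0], [0, 0, 0.025, 0, 0, 0, 0]])

```text
clock: 6.45
position: [425.5, 124.7, 173.2]
ee_rot: [0.999, -0.042, -0.002, 0.001]
contact_force: [-0.5, -0.3, -0.3]
gripper_width: 42.6
grasp_force: 0.0
```

carry_out(rows=[[0, 0, 0.01, 0, 0, 0, 0], [0, 0, 0.018, 0, 0, 0, 0], [0, 0, 0.02, 0, 0, 0, 0]])

```text
clock: 6.82
position: [425.7, 124.9, 171.5]
ee_rot: [0.999, -0.042, -0.002, 0.001]
contact_force: [-7.9, -0.4, 28.8]
gripper_width: 42.1
grasp_force: 14.4
```

carry_out(rows=[[0, 0, -0.042, 0, 0, 0, 0], [0.05, 0, -0.042, 0, 0, 0, 0], [0.1, 0, -0.042, 0, 0, 0, 0], [0.13, 0, -0.042, 0, 0, 0, 0], [0.16, 0, -0.042, 0, 0, 0, 0], [0.19, 0, -0.042, 0, 0, 0, 0], [0.22, 0, -0.042, 0, 0, 0, 0], [0.25, 0, -0.042, 0, 0, 0, 0], [0.28, 0, -0.042, 0, 0, 0, 0], [0.31, 0, -0.042, 0, 0, 0, 0], [0.33, 0, -0.042, 0, 0, 0, 0], [0.33, 0, -0.042, 0, 0, 0, 0]])

```text
clock: 8.32
position: [491.9, 119.3, 177.5]
ee_rot: [0.999, -0.042, -0.002, 0.0]
contact_force: [0.1, -0.4, 0.5]
gripper_width: 42.6
grasp_force: 0.0
```

```bash
python3 - <<'E'
from p import *
from m import rects
plan((-220,-20,4,0))
im,_=snap('top','t3'); im2,_=snap('scene','s3')
rects(im,'top',18,14); rects(im2,'scene',18,14)
a=cv2.resize(im[130:260,230:370],(400,371),interpolation=3);b=cv2.resize(im2[110:240,260:400],(400,371),interpolation=3)
cv2.imwrite('pics/c3.png',np.hstack([a,b])[:,:,::-1])
E
```

```text
t 8.325 tcp [491.9 119.3 177.5] F [ 0.1 -0.4  0.5] w 42.6 tipfront board [-229.8, -19.0, 4.4] j [ 0.56  0.48 -0.54 -0.   -0.55  0.93]
(-220, -20, 4, 0) [0.0459 0.0055 0.0022] [0.0002 0.0011 0.0004]
top pink [340. 266.] [372.2 -43.2] [154.6 125. ] 26.43
top pink [295. 211.] [547.8 107.2] [107.   82.6] 83.83
[[501.0, 58.0], [583.0, 50.0], [595.0, 156.0], [513.0, 165.0]]
top pink [384. 190.] [ 619.4 -196.3] [152.5 125.5] 43.58
top pink [187.  79.] [984.5 489.7] [195.4 143.5] 8.4
top green [289. 159.] [732.7 118.9] [313.  253.3] 85.15
[[593.0, -26.0], [846.0, -48.0], [872.0, 264.0], [620.0, 286.0]]
scene pink [273. 242.] [ 613.3 -194. ] [157.9 128.2] 44.08
scene pink [263. 181.] [406.1 -64.5] [192.8  92.4] 63.4
scene pink [329. 181.] [545.8 106. ] [109.1  85.8] 85.36
[[499.0, 55.0], [584.0, 48.0], [593.0, 157.0], [507.0, 164.0]]
scene green [367. 212.] [731.4 116.8] [320.2 261.1] 85.08
[[588.0, -32.0], [848.0, -54.0], [875.0, 265.0], [615.0, 288.0]]
```

View pics/c3.png

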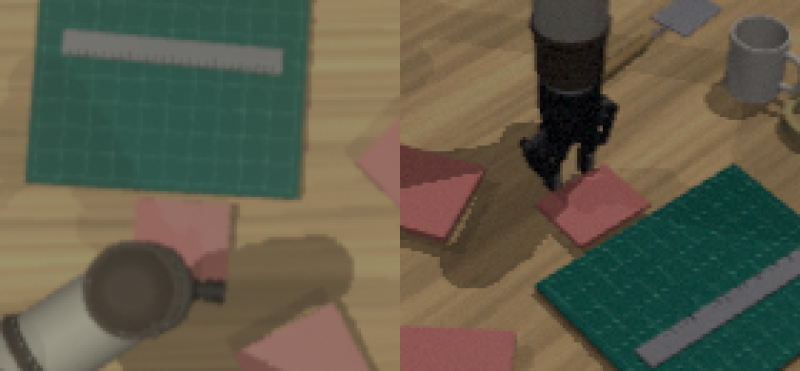

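The block is square to the board, with a gap of about 12 mm. I creep up to the wall.

carry_out(rows=[[0.02, 0, 0, 0, 0, 0, 0], [0.035, 0, 0, 0, 0, 0, 0], [0.045, 0, 0, 0, 0, 0, 0], [0.05, 0, 0, 0, 0, 0, 0], [0.05, 0, 0, 0, 0, 0, 0]])

```text
clock: 9.05
position: [501.6, 118.4, 177.4]
ee_rot: [0.999, -0.042, -0.002, 0.0]
contact_force: [-0.2, -0.2, 0.2]
gripper_width: 42.7
grasp_force: 0.1
```

carry_out(rows=[[0.005, 0, 0, 0, 0, 0, 0], [0.01, 0, 0, 0, 0, 0, 0], [0.01, 0, 0, 0, 0, 0, 0]])

```text
clock: 9.43
position: [502.9, 118.2, 177.2]
ee_rot: [0.999, -0.042, -0.003, 0.001]
contact_force: [-4.0, 3.2, 2.6]
gripper_width: 42.7
grasp_force: 2.2
```

carry_out(rows=[[0.006, 0, 0, 0, 0, 0, 0], [0.006, 0, 0, 0, 0, 0, 0]])

```text
clock: 9.68
position: [503.3, 118.1, 177.1]
ee_rot: [0.999, -0.042, -0.004, 0.001]
contact_force: [-8.5, 3.7, 4.4]
gripper_width: 42.4
grasp_force: 4.0
```

```bash
python3 - <<'E'
from p import *
from m import rects
show()
im2,_=snap('scene','s4'); rects(im2,'scene',18,14)
cv2.imwrite('pics/c4.png',cv2.resize(im2[110:240,260:400],(800,742),interpolation=3)[:590,:,::-1])
E
```

```text
t 9.675 tcp [503.3 118.1 177.1] F [-8.5  3.7  4.4] w 42.4 tipfront board [-219.0, -19.5, 4.0] j [ 0.54  0.49 -0.51 -0.   -0.57  0.95]
scene pink [273. 242.] [ 613.5 -193.9] [157.3 128.2] 44.05
scene pink [263. 182.] [408.2 -69.2] [176.4  82.7] 61.88
scene pink [331. 183.] [554.8 105.5] [109.5  88.2] 85.44
[[507.0, 54.0], [594.0, 47.0], [603.0, 157.0], [515.0, 164.0]]
scene green [367. 213.] [731.4 116.8] [320.2 260.8] 85.07
[[588.0, -32.0], [848.0, -54.0], [875.0, 265.0], [615.0, 288.0]]
```

View pics/c4.png

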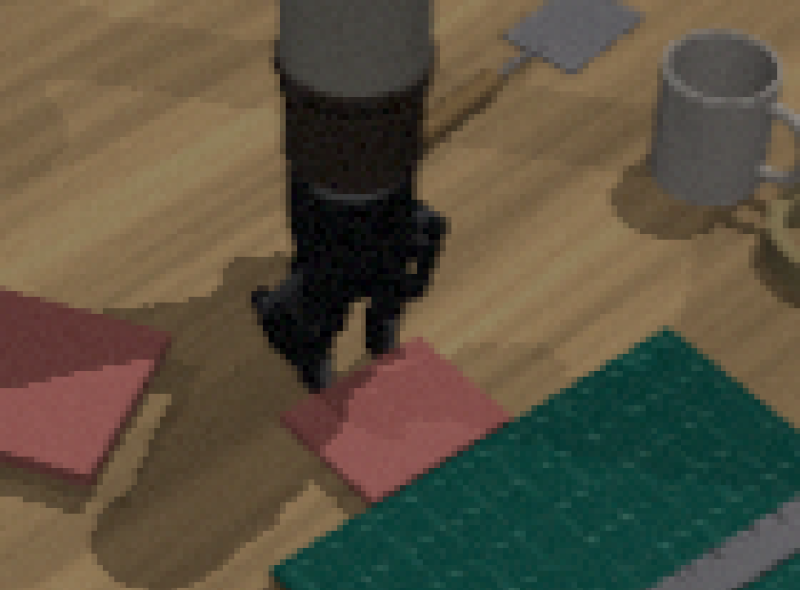

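The block butts flat against the board front, with a contact force of 8.5 N. I start up the arc (0→20°) with a slight preload.

carry_out(rows=[[0.005, 0, -0.008, 0, 0, 0, 0], [0.005, 0, -0.016, 0, 0, 0, 0], [0.005, 0, -0.031, 0, 0, 0, 0], [0.0055, 0, -0.047, 0, 0, 0, 0], [0.0065, 0, -0.063, 0, 0, 0, 0], [0.0085, 0, -0.079, 0, 0, 0, 0], [0.0115, 0, -0.098, 0, 0, 0, 0], [0.015, 0, -0.117, 0, 0, 0, 0], [0.02, 0, -0.136, 0, 0, 0, 0], [0.0255, 0, -0.155, 0, 0, 0, 0], [0.0255, 0, -0.155, 0, 0, 0, 0]])

```text
clock: 11.1
position: [508.1, 117.4, 207.7]
ee_rot: [0.999, -0.043, -0.005, 0.001]
contact_force: [-8.1, 2.2, 2.0]
gripper_width: 43.2
grasp_force: 3.8
```

```bash
python3 - <<'E'
from p import *
show()
im2,_=snap('scene','s5')
cv2.imwrite('pics/c5.png',cv2.resize(im2[110:240,260:400],(800,742),interpolation=3)[:590,:,::-1])
E
```

```text
t 11.1 tcp [508.1 117.4 207.7] F [-8.1  2.2  2. ] w 43.2 tipfront board [-214.4, -20.0, 34.6] j [ 0.54  0.45 -0.48 -0.   -0.65  0.95]
```

View pics/c5.png

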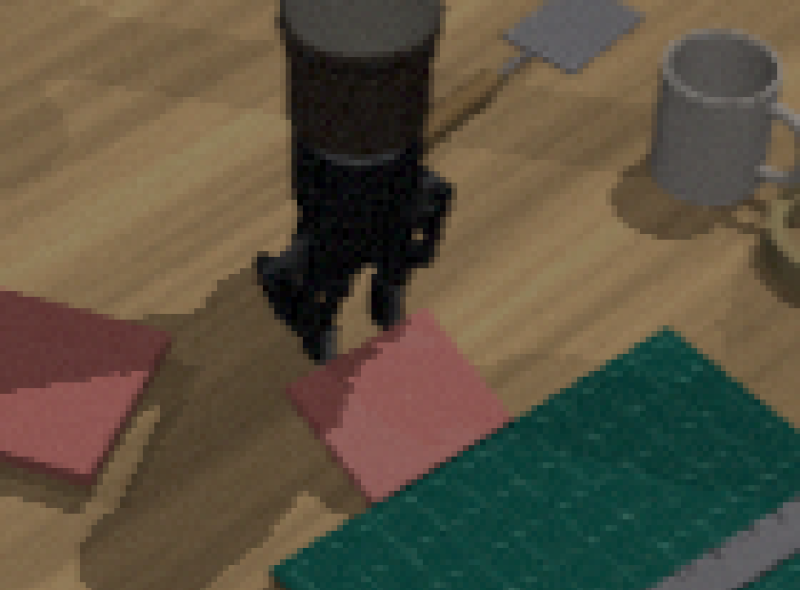

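The near edge is clearly raised (corners at (430,315) and (290,390)) and the far edge is still at the board. Continuing 20→60°.

carry_out(rows=[[0.007, 0, -0.018, 0, 0, 0, 0], [0.0145, 0, -0.037, 0, 0, 0, 0], [0.031, 0, -0.073, 0, 0, 0, 0], [0.051, 0, -0.107, 0, 0, 0, 0], [0.074, 0, -0.139, 0, 0, 0, 0], [0.1, 0, -0.169, 0, 0, 0, 0], [0.128, 0, -0.192, 0, 0, 0, 0], [0.159, 0, -0.212, 0, 0, 0, 0], [0.192, 0, -0.232, 0, 0, 0, 0], [0.192, 0, -0.232, 0, 0, 0, 0]])

```text
clock: 12.4
position: [549.1, 114.6, 254.8]
ee_rot: [0.999, -0.042, -0.001, 0.0]
contact_force: [0.3, 0.3, 0.0]
gripper_width: 42.6
grasp_force: 0.2
```

```bash
python3 - <<'E'
from p import *
show()
im2,_=snap('scene','s6')
cv2.imwrite('pics/c6.png',cv2.resize(im2[110:240,260:400],(800,742),interpolation=3)[:590,:,::-1])
E
```

```text
t 12.4 tcp [549.1 114.6 254.8] F [0.3 0.3 0. ] w 42.6 tipfront board [-172.2, -18.8, 81.8] j [ 0.49  0.43 -0.34 -0.   -0.8   0.99]
```

View pics/c6.png

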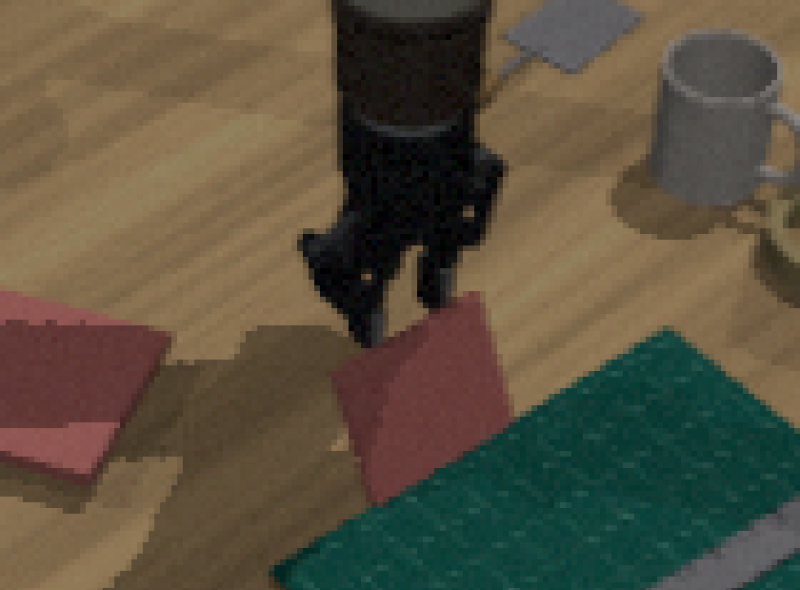

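The block is tilted about 60°, with both fingertips behind its near edge and the far edge on the board front. Continuing through vertical to about 110°.

carry_out(rows=[[0.02, 0, -0.012, 0, 0, 0, 0], [0.036, 0, -0.02, 0, 0, 0, 0], [0.07, 0, -0.033, 0, 0, 0, 0], [0.106, 0, -0.042, 0, 0, 0, 0], [0.145, 0, -0.048, 0, 0, 0, 0], [0.184, 0, -0.05, 0, 0, 0, 0], [0.222, 0, -0.05, 0, 0, 0, 0], [0.26, 0, -0.048, 0, 0, 0, 0], [0.3, 0, -0.042, 0, 0, 0, 0], [0.34, 0, -0.03, 0, 0, 0, 0], [0.378, 0, -0.015, 0, 0, 0, 0], [0.378, 0, -0.015, 0, 0, 0, 0]])

```text
clock: 13.95
position: [626.1, 108.0, 259.7]
ee_rot: [0.999, -0.041, 0.001, 0.0]
contact_force: [2.0, -2.5, 8.2]
gripper_width: 42.9
grasp_force: 3.9
```

```bash
python3 - <<'E'
from p import *
show()
im2,_=snap('scene','s7'); snap('top','t7')
cv2.imwrite('pics/c7.png',cv2.resize(im2[110:240,260:400],(800,742),interpolation=3)[:590,:,::-1])
E
```

```text
t 13.95 tcp [626.1 108.  259.7] F [ 2.  -2.5  8.2] w 42.9 tipfront board [-94.0, -18.7, 86.7] j [ 0.43  0.53 -0.15  0.   -0.89  1.06]
```

View pics/c7.png

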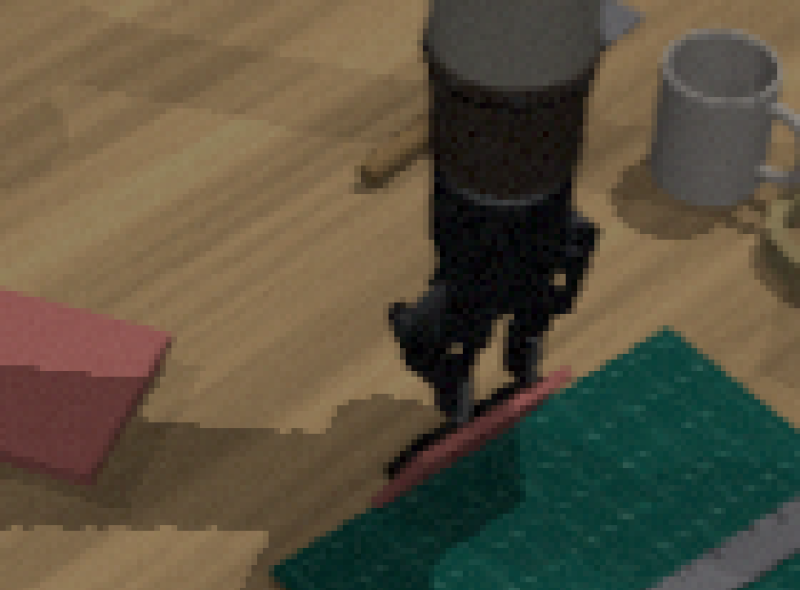

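The block is past vertical (about 115°), leaning over the board with the fingertips still behind it. I nudge it forward and slightly up so that it falls free.

carry_out(rows=[[0.03, 0, -0.01, 0, 0, 0, 0], [0.06, 0, -0.015, 0, 0, 0, 0], [0.09, 0, -0.015, 0, 0, 0, 0], [0.12, 0, -0.01, 0, 0, 0, 0], [0.15, 0, 0, 0, 0, 0, 0], [0.15, 0, 0, 0, 0, 0, 0], [0.15, 0, -0.1, 0, 0, 0, 0], [0, 0, -0.4, 0, 0, 0, 0], [-0.3, 0, -0.5, 0, 0, 0, 0], [-0.6, 0, -0.5, 0, 0, 0, 0], [-0.6, 0, -0.5, 0, 0, 0, 0], [-0.6, 0, -0.5, 0, 0, 0, 0]])

```text
clock: 15.55
position: [504.5, 118.5, 358.6]
ee_rot: [0.999, -0.042, -0.001, 0.0]
contact_force: [0.5, 0.2, -0.2]
gripper_width: 42.7
grasp_force: 0.0
```

```bash
python3 - <<'E'
from p import *
from m import rects
show()
im2,_=snap('scene','s8'); im,_=snap('top','t8')
rects(im2,'scene',22,14); rects(im,'top',22,14)
a=cv2.resize(im[110:240,230:370],(400,371),interpolation=3);b=cv2.resize(im2[110:240,260:400],(400,371),interpolation=3)
cv2.imwrite('pics/c8.png',np.hstack([a,b])[:,:,::-1])
E
```

```text
t 15.55 tcp [504.5 118.5 358.6] F [ 0.5  0.2 -0.2] w 42.7 tipfront board [-217.0, -18.6, 185.6] j [ 0.54  0.24 -0.32 -0.   -1.01  0.94]
scene pink [273. 242.] [ 615.5 -195.2] [157.5 128.5] 44.08
scene green [365. 212.] [732.4 116.5] [320.  259.1] 85.15
[[590.0, -32.0], [848.0, -54.0], [875.0, 265.0], [617.0, 287.0]]
top pink [340. 266.] [372.6 -42.8] [154.1 124.3] 26.43
top pink [295. 181.] [653.2  97.8] [107.8  86.1] 84.77
[[605.0, 48.0], [691.0, 40.0], [701.0, 148.0], [615.0, 155.0]]
top pink [384. 189.] [ 619.1 -195.4] [152.1 125.2] 43.29
top pink [187.  79.] [983.2 487.5] [195.5 142.4] 8.99
top green [290. 159.] [733. 119.] [312.9 252.4] 85.1
[[594.0, -26.0], [845.0, -48.0], [872.0, 264.0], [621.0, 286.0]]
```

View pics/c8.png

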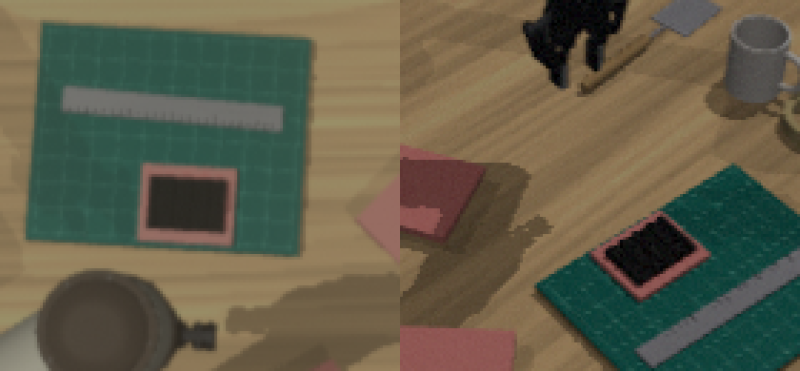

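The block lies flat on the board with its striped face up. It is square to the board (84.8° against 85.1°), about 80 mm in front of the board's centre, and the arm is clear. I hand it in.

```bash
python3 -c "
from bench import arm
print(arm.job_done())"
```

```text
the job is handed in; nothing more can be done
None
```

The pink block was pushed to the board and flipped on to it; in the last pictures it lies flat, square to the board to within about 0.5°, striped face up, with the arm clear. The job was handed in at about 15.6 s, and no verdict came back.

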